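Unscrew a jar cap of unknown thread hand and hold it up

TASK

Open the white storage jar: its blue screw cap may have an ordinary or a reversed thread, so try gently which way it loosens, turn it loose that way and lift it off. Grip the brittle cap lightly and leave the other things alone. Finish with the cap still held in the gripper, still and level over the open jar, at least 6 cm above where it sat: do not put it down or let go.

Things in the scene. Friction and masses are not known exactly. Their poses are not given: they have to be found in the camera images.
- jar: White stoneware jar, 90 mm across (110 mm at its black rubber foot), fixed firmly to the worktop. Origin: centre of its underside, z up. Flat shoulder 60 mm across at z = 100 mm; neck 34 mm across (45 mm over its thread lugs) up to z = 120 mm. A red dash on the shoulder, at its -x side, marks the closed position; it does not tell the thread hand.
- cap: Loose blue ribbed round screw cap, 56 mm across, 34 mm high, about 60 g. Origin: centre of its underside, z up along the thread axis. A white line on its top and side points to its own -x. Closed, its origin is 102 mm above the jar's origin (2 mm above the shoulder), and the white line points to the red dash within 0.15 rad.
- neck_top (a point): Centre of the jar's mouth. The thread is a quarter turn with 2 mm play up and down and little friction: one way (seen from above anticlockwise or clockwise, drawn anew each start) the cap turns about 0.8 to 1.25 rad to a hard stop, and lifts off there or up to 0.2 rad before it; the other way it stops hard after 0.1 to 0.45 rad and stays locked.
- cap_top (a point): Centre of the cap's top, 34 mm above its underside. Grip the cap round the upper half of its side, lightly (20 to 30 N a finger); it cracks above 110 N summed over the fingers.
- egg_timer: Loose bystander: egg timer with a red top, 65 mm across, 57 mm high, beside the jar. Origin: centre of its underside.
- salt_shaker: Loose bystander: glass salt shaker with a grey top, 44 mm across, 90 mm high, beside the jar. Origin: centre of its underside.
- lemon: Loose bystander: yellow lemon, 71 x 53 x 51 mm. Origin: centre of its underside.
- mug: Loose bystander: terracotta red mug with a handle, 82 mm across (115 mm with the handle), 90 mm high. Origin: centre of its underside.
- garlic: Loose bystander: garlic bulb, 56 mm across. Origin: centre of its underside.
There are look-alikes about, which are no part of the job. What is shaped like the cap but orange is not meant.

How it is judged:
By the outcome, as a careful person would: the job done as asked, in the order asked, and still so for the second after the job is handed in, while the arm keeps its last pose, push and grip.
It also fails if it takes over 51 s, if anything falls off the work surface, if the arm or the gripper's body presses on something with over 40 N, if the wrist force passes 120 N, or if a joint passes its speed limit or range.

ROBOT

A 6-joint arm with a two-finger parallel gripper is mounted at the origin on a cart in front of the work surface, level with it; the furniture and walls round the work are solid. World frame = base frame: x ahead of the robot, y to its left, z up, the work surface at z = 0. Lengths are in mm, angles in rad, forces in N, time in s.
With the tool pointing down it reaches from about 350 to 925 mm from the base axis. Payload 6.4 kg.
Tool frame: the origin (TCP) lies at the very end of the fingers, on their centre line; the grasp point (between the pads) lies 19 mm behind it; z points along the fingers, y is the line along which they close (so a half turn about z gives the same grasp; the last joint's range is limited). The gripper opens to 94 mm and grips with 3 to 60 N. Pads are 16 mm wide; open, the fingers measure 119 mm over their backs; the gripper's body (75 mm by 177 mm) begins 78 mm behind the grasp point.
Start: joints at [1.064, 0.245, 1.558, -0, 1.339, -0.174], TCP at [212.346, 614.347, 205.455] pointing down, gripper open.
Joint ranges: [-3.13, 3.13], [-1.02, 2.26], [0.13, 2.54], [-0.95, 4.09], [0.21, 2.88], [-2.74, 2.74]. Speed limits (rad/s): [2.57, 2.57, 3.14, 3.14, 3.14, 3.14].

INTERFACE

Orientations are given as a unit quaternion [w, x, y, z].
In Python, from station import * gives the robot as it stands. The module is installed in compiled form; this text tells all that it offers.
- The arm moves only by the tool carry_out, never from a script. Its argument "motion" is a list that holds one entry, the list of rows, each a list of 4 numbers: the shift along the world's x, y, z in mm, then the turn about the world's z in degrees. In form: [[[x, y, z, yaw], ...]]. A call has 1 to 10 rows; each row shifts and turns the commanded pose from where the row before left it; what a row does not reach is not made up. A row lasts 1/10 s, in which the tool goes at most 50 mm and 8.59 degrees, less where a joint would pass 70% of its speed; a pose out of reach is approached as far as the arm can. A call with a gripper value outside its range is refused whole. "fingers" is the closure, from 0 (fully open) to 1 (shut), set as the call begins (left out, the last holds). The fingers move at their own pace and stop on an object; the grip force is fixed at half the most. Time passes only in rows, so rows that do not move let the fingers close. It gives the time, the measured TCP pose, the force, the opening and the grip force at its end, in the units of the state.
- get_obs(): the state, without advancing time (a new reading comes with each control period).
- get_image(name): name is "scene" or "side" or "wrist"; returns the picture (384x512x3 uint8, red, green, blue); there is no depth.
- camera_model(name): a dict with "fx", "fy", "cx", "cy" (pixels), "k1" (the pictures are not rectified: a ray, as slopes to the right and down, at radius r is drawn at 1 + k1 r^2 times it, then the intrinsics apply), "R" (3x3) and "t" (3): a world point X has camera coordinates R X + t. Camera axes: x right, y down, z forward; pixel columns grow to the right and rows downward; lengths in mm; the calibration is good to about 2 mm. A picture is of the moment at which its call begins: read the wrist's pose just before it. camera_model takes no time and is no camera call; for the wrist camera it gives the pose at the moment of the call.
- sign_off(): hands the job in; it is judged then, once.
The state is a dict: "time_s": time; "qpos": joint angles; "qvel": joint speeds; "joint_torque": joint torques, N m; "tcp_pos": TCP position; "ee_rot": TCP orientation; "ft_force": force on the tool from outside, world axes, zero at the start; "ft_torque": the same for the moment, N m; "opening": finger opening in mm; "finger_force": force on a finger pad.
Only numpy, scipy, OpenCV 4.12 (cv2) and the standard library are available. Lean on these libraries where they do the work, as an engineer would, in place of code of your own. Each camera call takes 0.05 s, during which the arm holds its last target. There are 200 camera calls.

## Working session

There is one attempt and no reset: what is moved stays moved. The work goes in short steps, Python scripts to look and compute and a tool call to move; the robot and the scene stay as the last step left them, time stands still between calls to the robot, and variables do not carry over. Pictures are saved under pics/ and viewed, at most 10 in all, crops included, and the job is handed in when it is done.

Besides the shell and the picture viewer there is one more tool, called after "Call:" by a JSON object that holds its "name" and its "arguments". carry_out: Moves the arm, as the interface text tells. Its arguments: {"type":"object","properties":{"motion":{"type":"array"},"fingers":{"type":"number"}},"required":["motion"]}

```bash
mkdir -p pics
python3 - <<'E'
from station import *
import cv2,numpy as np
o=get_obs();print({k:np.round(v,3) for k,v in o.items()})
ims=[get_image(n) for n in("scene","side")]
for n,i in zip(("scene","side"),ims):cv2.imwrite(f"pics/{n}0.png",i[:,:,::-1])
E
```

```text
{'time_s': np.float64(0.0), 'qpos': array([ 1.064,  0.246,  1.559,  0.   ,  1.339, -0.174]), 'qvel': array([ 0.   , -0.001,  0.001, -0.001,  0.   ,  0.001]), 'joint_torque': array([-0.0000e+00, -4.1583e+01, -3.1461e+01,  6.8000e-02,  3.3000e-02,
       -0.0000e+00]), 'tcp_pos': array([212.067, 613.829, 204.408]), 'ee_rot': array([-0.   ,  0.166,  0.986, -0.001]), 'ft_force': array([ 0.043, -0.158, -1.056]), 'ft_torque': array([-0.067, -0.068,  0.027]), 'finger_force': np.float64(0.0), 'opening': np.float64(93.845)}
```

View pics/scene0.png

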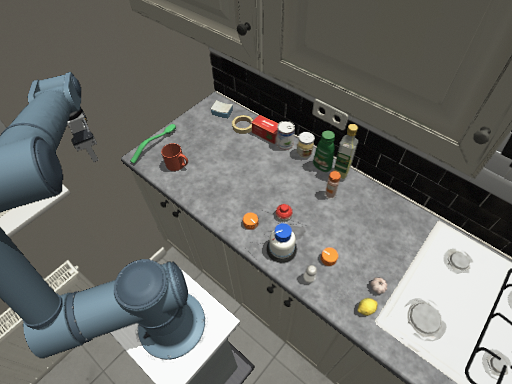

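View pics/side0.png

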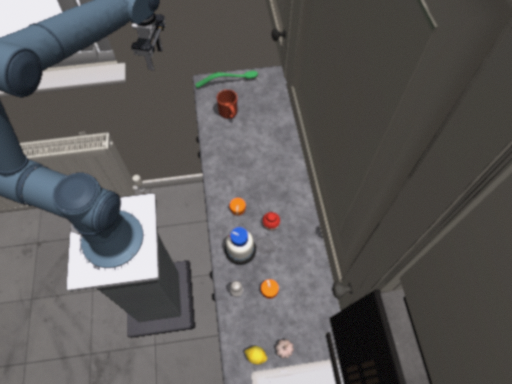

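Scene: the blue-capped white jar is at about (283,240), and at (239,240) in the side view. The candidates are the blue cap at scene (283,233) and the orange look-alikes at (250,220) and (330,256). Only the blue one sits on the white jar. The red egg timer is at (284,212) and the salt shaker at (310,273).

```bash
cat > h.py <<'E'
from station import *
import cv2,numpy as np
def ray(m,uv):
    p=np.array([(uv[0]-m["cx"])/m["fx"],(uv[1]-m["cy"])/m["fy"]]);s=p.copy()
    for _ in range(20): s=p/(1+m["k1"]*(s@s))
    R=np.array(m["R"]);t=np.array(m["t"]);return -R.T@t,R.T@np.array([s[0],s[1],1.])
def onz(m,uv,z):
    o,d=ray(m,uv);return o+d*(z-o[2])/d[2]
def tri(a,b):
    A=[];y=[]
    for o,d in(a,b):
        d=d/np.linalg.norm(d);P=np.eye(3)-np.outer(d,d);A.append(P);y.append(P@o)
    x=np.linalg.lstsq(np.vstack(A),np.hstack(y),rcond=None)[0]
    return x,[np.linalg.norm(P@x-q) for P,q in zip(A,y)]
def mask(im,lo,hi):return cv2.inRange(cv2.cvtColor(im,cv2.COLOR_RGB2HSV),lo,hi)
def blobs(mk,mn=15):
    n,l,s,c=cv2.connectedComponentsWithStats(mk);return[(c[i].round(1),s[i]) for i in range(1,n) if s[i][4]>=mn]
E
python3 - <<'E'
from h import *
S={n:(cv2.imread(f"pics/{n}0.png")[:,:,::-1].copy(),camera_model(n)) for n in("scene","side")}
B={}
for n,(im,m) in S.items():
    print(n,"f",m["fx"],"cam",np.round(-np.array(m["R"]).T@np.array(m["t"])))
    b=[x for x in blobs(mask(im,(108,150,60),(125,255,255)))];print(b)
    B[n]=ray(m,max(b,key=lambda x:x[1][4])[0])
    for nm,uv in dict(scene=[("timer",(284,212)),("shaker",(311,270)),("or1",(250,220)),("or2",(330,256))],side=[("timer",(271,220)),("shaker",(236,288)),("or1",(237,205)),("or2",(269,288))])[n]: print(nm,onz(m,uv,{"timer":45,"shaker":80}.get(nm,25)).round())
print(tri(B["scene"],B["side"]))
im=S["scene"][0][195:295,235:345];im2=S["side"][0][200:300,195:305]
cv2.imwrite("pics/crop0.png",cv2.resize(np.hstack([im,im2]),None,fx=3.6,fy=3.6,interpolation=cv2.INTER_CUBIC)[:,:,::-1])
E
```

```text
scene f 346.6942600967967 cam [ -48. -425. 1127.]
[(array([282.9, 232.3]), array([275, 224,  16,  18, 222], dtype=int32))]
timer [542. -31.  45.]
shaker [ 402. -247.   80.]
or1 [444.  53.  25.]
or2 [ 511. -259.   25.]
side f 414.6098634817704 cam [ 406. -600. 1347.]
[(array([239.2, 236.4]), array([231, 228,  16,  17, 199], dtype=int32))]
timer [551. -29.  45.]
shaker [ 402. -256.   80.]
or1 [443.  54.  25.]
or2 [ 507. -256.   25.]
(array([ 433.02536851, -105.90363544,  124.78228933]), [np.float64(0.039475632574944956), np.float64(0.0394756325750156)])
```

View pics/crop0.png

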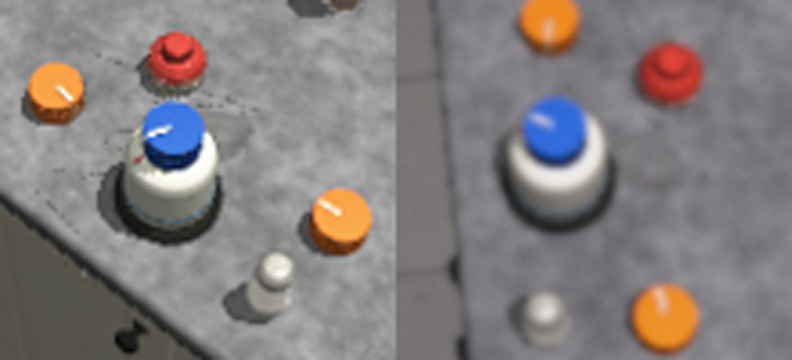

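The crop confirms the target: the blue cap with a white line on the white jar, with the red dash on its -x side. Its visible centre triangulates to (433,-106,125), which fits a cap spanning z 102–136. I'm moving above it now and turning the wrist to mid-range.

Call:
{"name": "carry_out", "arguments": {"motion": [[[12,-40,5,-5.5],[12,-40,5,-5.5],[12,-40,5,-5.5],[12,-40,5,-5.5],[12,-40,5,-5.5],[12,-40,5,-5.5],[12,-40,5,-5.5],[12,-40,5,-5.5],[12,-40,5,-5.5],[12,-40,5,-5.5]]], "fingers": 0}}

```text
time_s: 1.1
tcp_pos: [332.2, 212.8, 255.4]
ee_rot: [0.0, 0.604, 0.797, -0.0]
ft_force: [1.4, 0.3, -0.1]
opening: 94.0
finger_force: 0.0
```

Call:
{"name": "carry_out", "arguments": {"motion": [[[12,-40,0,-5.5],[12,-40,0,-5.5],[12,-40,0,-5.5],[12,-40,0,-5.5],[12,-40,0,-5.5],[12,-40,0,-5.5],[12,-40,0,-5.5],[12,-40,0,-5.5],[0,0,0,0],[0,0,0,0]]]}}

```text
time_s: 2.1
tcp_pos: [428.0, -105.9, 254.9]
ee_rot: [-0.001, 0.858, 0.514, -0.0]
ft_force: [-0.1, -0.0, -0.7]
opening: 94.2
finger_force: 0.0
```

Run:
```python
from h import *
o=get_obs();m=camera_model("wrist");im=get_image("wrist")
print({k:np.round(o[k],3) for k in("time_s","qpos","tcp_pos","ee_rot","ft_force","ft_torque")})
print("cam",-np.array(m["R"]).T@np.array(m["t"]))
cv2.imwrite("pics/w1.png",im[:,:,::-1]);np.save("w1.npy",np.array([m],dtype=object),allow_pickle=True)
print(blobs(mask(im,(108,150,60),(125,255,255)),100))
```

```text
{'time_s': np.float64(2.1), 'qpos': array([-0.501, -0.312,  2.011,  0.   ,  1.445, -0.01 ]), 'tcp_pos': array([ 427.994, -105.926,  254.897]), 'ee_rot': array([-0.001,  0.858,  0.514, -0.   ]), 'ft_force': array([-0.137, -0.029, -0.678]), 'ft_torque': array([-0.069,  0.127, -0.007])}
cam [466.87489245 -35.02007436 434.68985957]
[(array([253. , 178.5]), array([ 233,  158,   46,   51, 1176], dtype=int32))]
```

View pics/w1.png

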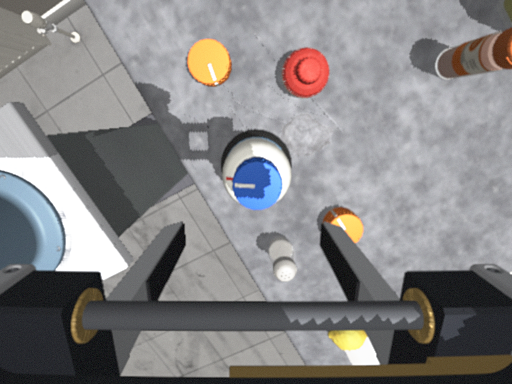

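The wrist view shows the cap top near (257,184), with the white line pointing left to the red dash at about (228,179). The timer is at (305,72) and the shaker at (284,265). Next I'll fit the cap's top rim on the z=136 plane.

```bash
cat >> h.py <<'E'
from scipy.optimize import least_squares
def capfit(im,m,z=136,it=3):
    mk=mask(im,(100,110,30),(130,255,255));n,l,s,c=cv2.connectedComponentsWithStats(mk)
    i=1+np.argmax(s[1:,4]);pts=cv2.convexHull(np.argwhere(l==i)[:,::-1].astype(np.float32))[:,0]
    W=np.array([onz(m,p,z)[:2] for p in pts]);cam=ray(m,(0,0))[0][:2]
    ctr=W.mean(0)
    for _ in range(it):
        d=ctr-cam;F=W[(W-ctr)@d>0.1*28*np.linalg.norm(d)]
        r=least_squares(lambda q:np.hypot(*(F-q[:2]).T)-q[2],[*ctr,28],loss="soft_l1");ctr=r.x[:2]
    return r.x,np.abs(r.fun).max(),s[i],(l==i)
E
python3 - <<'E'
from h import *
m=np.load("w1.npy",allow_pickle=True)[0];im=cv2.imread("pics/w1.png")[:,:,::-1].copy()
x,res,s,_=capfit(im,m);print("cap",x,res,s)
y,xx,w,h=s[1],s[0],s[2],s[3]
sub=im[y-15:y+h+15,xx-20:xx+w+15]
hsv=cv2.cvtColor(sub,cv2.COLOR_RGB2HSV)
# red dash and white line
rd=((hsv[...,0]<8)|(hsv[...,0]>172))&(hsv[...,1]>140)&(hsv[...,2]>70)
p=np.argwhere(rd)[:,::-1].mean(0)+[xx-20,y-15];D=onz(m,p,100);print("dash",p,D,rd.sum(),"ang",np.degrees(np.arctan2(*(D[:2]-x[:2])[::-1])))
for uv in((236,186),(254,186)):print(onz(m,uv,136))
t=least_squares
cv2.imwrite("pics/c1.png",cv2.resize(sub,None,fx=6,fy=6,interpolation=cv2.INTER_CUBIC)[:,:,::-1]);print(xx-20,y-15)
E
```

```text
cap [ 434.07447946 -105.75854106   26.31213445] 0.3830976557177195 [ 233  158   49   52 1903]
dash [229.375 178.375] [405.32788988 -88.88361137 100.        ] 8 ang 149.58605559913664
[414.1611235  -94.04887306 136.        ]
[ 431.68234273 -103.41201418  136.        ]
213 143
```

View pics/c1.png

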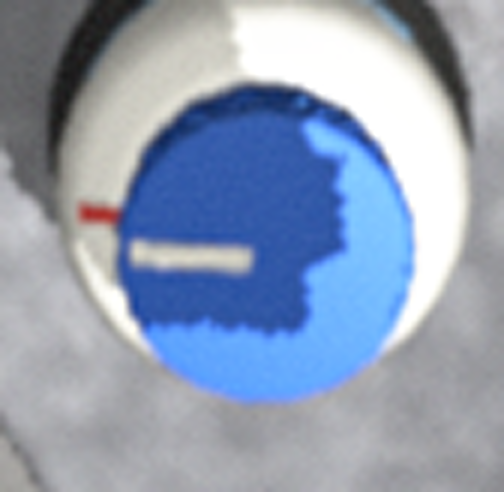

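The cap axis is at (434,-106), and both views agree to about 1 mm. The line lies within a few degrees of the dash, so it is closed. I'm descending so the grasp point sits at z≈127, the upper half of the cap.

Call:
{"name": "carry_out", "arguments": {"motion": [[[6,0,-20,0],[0,0,-25,0],[0,0,-25,0],[0,0,-25,0],[0,0,-20,0],[0,0,-15,0],[0,0,-10,0],[0,0,-6,0],[0,0,0,0],[0,0,0,0]]]}}

```text
time_s: 3.15
tcp_pos: [434.8, -105.6, 110.2]
ee_rot: [0.001, 0.857, 0.515, 0.0]
ft_force: [-0.5, 0.3, 0.3]
opening: 93.8
finger_force: 0.0
```

Run:
```python
from h import *
o=get_obs();m=camera_model("wrist");im=get_image("wrist")
print({k:np.round(o[k],3) for k in("time_s","tcp_pos","ee_rot","ft_force","ft_torque")})
x,res,s,_=capfit(im,m);print("cap",x,res,s)
cv2.imwrite("pics/w2.png",im[:,:,::-1])
```

```text
{'time_s': np.float64(3.15), 'tcp_pos': array([ 434.808, -105.631,  110.152]), 'ee_rot': array([0.001, 0.857, 0.515, 0.   ]), 'ft_force': array([-0.506,  0.253,  0.315]), 'ft_torque': array([-0.056,  0.133, -0.025])}
cap [ 434.39043683 -105.31226388   26.91830442] 0.42582420793897313 [ 206  193   90   97 6512]
```

View pics/w2.png

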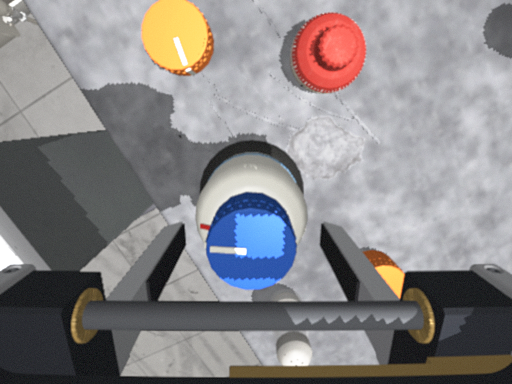

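The cap is at (251,243), centred between the fingers. The timer, at (330,50), and the orange caps are clear of the gripper. Closing lightly.

Call:
{"name": "carry_out", "arguments": {"motion": [[[0,0,-2,0],[0,0,0,0],[0,0,0,0],[0,0,0,0],[0,0,0,0],[0,0,0,0],[0,0,0,0],[0,0,0,0],[0,0,0,0],[0,0,0,0]]], "fingers": 0.6}}

```text
time_s: 4.2
tcp_pos: [434.4, -105.7, 107.5]
ee_rot: [0.0, 0.857, 0.515, -0.0]
ft_force: [-1.5, 0.5, 0.3]
opening: 55.5
finger_force: 30.0
```

```bash
cat > ob.py <<'E'
from h import *
o=get_obs();print({k:np.round(o[k],2).tolist() for k in("time_s","qpos","tcp_pos","ee_rot","ft_force","ft_torque","opening","finger_force")})
E
python3 ob.py
```

```text
{'time_s': 4.2, 'qpos': [-0.49, -0.13, 2.14, -0.0, 1.13, -0.0], 'tcp_pos': [434.38, -105.69, 107.53], 'ee_rot': [0.0, 0.86, 0.51, -0.0], 'ft_force': [-1.49, 0.47, 0.32], 'ft_torque': [-0.1, 0.19, -0.05], 'opening': 55.46, 'finger_force': 30.0}
```

It is gripped at 55.5 mm opening and 30 N, with almost no side load. Now a gentle trial anticlockwise.

Call:
{"name": "carry_out", "arguments": {"motion": [[[0,0,0,2],[0,0,0,2],[0,0,0,2],[0,0,0,2],[0,0,0,0],[0,0,0,0]]]}}

```text
time_s: 4.8
tcp_pos: [434.4, -105.7, 107.5]
ee_rot: [0.0, 0.82, 0.573, 0.0]
ft_force: [0.5, 1.0, 0.9]
opening: 55.3
finger_force: 30.0
```

```bash
python3 ob.py
```

```text
{'time_s': 4.8, 'qpos': [-0.49, -0.13, 2.14, 0.0, 1.13, -0.14], 'tcp_pos': [434.42, -105.65, 107.48], 'ee_rot': [0.0, 0.82, 0.57, 0.0], 'ft_force': [0.45, 1.02, 0.85], 'ft_torque': [-0.03, 0.09, 0.04], 'opening': 55.28, 'finger_force': 30.0}
```

Call:
{"name": "carry_out", "arguments": {"motion": [[[0,0,0,2],[0,0,0,2],[0,0,0,2],[0,0,0,2],[0,0,0,0],[0,0,0,0]]]}}

```text
time_s: 5.4
tcp_pos: [434.4, -105.6, 107.5]
ee_rot: [-0.0, 0.778, 0.628, 0.0]
ft_force: [-0.1, 0.8, 1.2]
opening: 55.6
finger_force: 30.0
```

```bash
python3 ob.py
```

```text
{'time_s': 5.4, 'qpos': [-0.49, -0.13, 2.14, 0.0, 1.13, -0.28], 'tcp_pos': [434.41, -105.57, 107.5], 'ee_rot': [-0.0, 0.78, 0.63, 0.0], 'ft_force': [-0.07, 0.79, 1.19], 'ft_torque': [0.05, 0.06, -0.04], 'opening': 55.56, 'finger_force': 30.0}
```

No torque after 16°. Continuing past the locked-way limit of 0.45 rad (26°).

Call:
{"name": "carry_out", "arguments": {"motion": [[[0,0,0,2],[0,0,0,2],[0,0,0,2],[0,0,0,2],[0,0,0,0],[0,0,0,0]]]}}

```text
time_s: 6.0
tcp_pos: [434.5, -105.0, 107.5]
ee_rot: [-0.001, 0.733, 0.68, 0.001]
ft_force: [1.9, 5.1, 2.2]
opening: 56.3
finger_force: 30.0
```

```bash
python3 ob.py
```

```text
{'time_s': 6.0, 'qpos': [-0.49, -0.13, 2.14, 0.0, 1.13, -0.42], 'tcp_pos': [434.55, -104.98, 107.47], 'ee_rot': [-0.0, 0.73, 0.68, 0.0], 'ft_force': [1.94, 5.13, 2.17], 'ft_torque': [0.87, -0.21, -1.1], 'opening': 56.28, 'finger_force': 30.0}
```

At about 20° it meets a hard stop, with the moment at -1.1 N m. That falls within 0.1–0.45 rad, so anticlockwise is the locked side and the thread is reversed. Turning clockwise.

Call:
{"name": "carry_out", "arguments": {"motion": [[[0,0,0,-4],[0,0,0,-5],[0,0,0,-5],[0,0,0,-5],[0,0,0,-5],[0,0,0,-5],[0,0,0,-5],[0,0,0,-5],[0,0,0,0],[0,0,0,0]]]}}

```text
time_s: 7.0
tcp_pos: [434.1, -106.0, 107.5]
ee_rot: [0.0, 0.917, 0.4, -0.001]
ft_force: [-3.2, -0.5, 1.0]
opening: 55.9
finger_force: 30.0
```

```bash
python3 ob.py
```

```text
{'time_s': 7.0, 'qpos': [-0.49, -0.13, 2.14, -0.0, 1.13, 0.26], 'tcp_pos': [434.06, -106.04, 107.47], 'ee_rot': [0.0, 0.92, 0.4, -0.0], 'ft_force': [-3.2, -0.47, 0.98], 'ft_torque': [-0.13, 0.5, 0.07], 'opening': 55.85, 'finger_force': 30.0}
```

Call:
{"name": "carry_out", "arguments": {"motion": [[[0,0,0,-4],[0,0,0,-4],[0,0,0,-4],[0,0,0,-4],[0,0,0,-4],[0,0,0,-4],[0,0,0,-4],[0,0,0,0],[0,0,0,0]]]}}

```text
time_s: 7.9
tcp_pos: [434.4, -105.9, 107.5]
ee_rot: [0.0, 0.986, 0.166, 0.0]
ft_force: [-0.7, -0.5, 0.3]
opening: 55.8
finger_force: 30.0
```

```bash
python3 ob.py
```

```text
{'time_s': 7.9, 'qpos': [-0.49, -0.13, 2.14, -0.0, 1.13, 0.74], 'tcp_pos': [434.45, -105.88, 107.47], 'ee_rot': [0.0, 0.99, 0.17, 0.0], 'ft_force': [-0.7, -0.55, 0.35], 'ft_torque': [-0.16, 0.16, -0.01], 'opening': 55.82, 'finger_force': 30.0}
```

Free at -43°, so clockwise is confirmed as the loosening side. Continuing gently to the stop.

Call:
{"name": "carry_out", "arguments": {"motion": [[[0,0,0,-2],[0,0,0,-2],[0,0,0,-2],[0,0,0,-2],[0,0,0,-2],[0,0,0,0],[0,0,0,0]]]}}

```text
time_s: 8.6
tcp_pos: [434.2, -105.7, 107.4]
ee_rot: [0.0, 0.997, 0.079, -0.0]
ft_force: [-2.3, -0.1, 1.5]
opening: 55.6
finger_force: 30.0
```

```bash
python3 ob.py
```

```text
{'time_s': 8.6, 'qpos': [-0.49, -0.13, 2.14, -0.0, 1.13, 0.92], 'tcp_pos': [434.24, -105.69, 107.44], 'ee_rot': [0.0, 1.0, 0.08, -0.0], 'ft_force': [-2.26, -0.05, 1.48], 'ft_torque': [0.02, 0.33, 0.05], 'opening': 55.55, 'finger_force': 30.0}
```

Call:
{"name": "carry_out", "arguments": {"motion": [[[0,0,0,-2],[0,0,0,-2],[0,0,0,-2],[0,0,0,-2],[0,0,0,0],[0,0,0,0]]]}}

```text
time_s: 9.2
tcp_pos: [434.4, -105.6, 107.5]
ee_rot: [0.0, 1.0, 0.01, -0.0]
ft_force: [-0.5, 0.6, 1.9]
opening: 55.7
finger_force: 30.0
```

```bash
python3 ob.py
```

```text
{'time_s': 9.2, 'qpos': [-0.49, -0.13, 2.14, -0.0, 1.13, 1.06], 'tcp_pos': [434.36, -105.56, 107.49], 'ee_rot': [0.0, 1.0, 0.01, -0.0], 'ft_force': [-0.5, 0.58, 1.89], 'ft_torque': [0.23, 0.23, 0.86], 'opening': 55.72, 'finger_force': 30.0}
```

The hard stop comes at about -60°, with the moment at +0.86 N m. I'll back off 3° and lift slowly, watching the force.

Call:
{"name": "carry_out", "arguments": {"motion": [[[0,0,0,3],[0,0,1,0],[0,0,1,0],[0,0,1,0],[0,0,1,0],[0,0,1,0],[0,0,0,0],[0,0,0,0]]]}}

```text
time_s: 10.0
tcp_pos: [434.3, -105.7, 112.6]
ee_rot: [-0.0, 0.999, 0.034, -0.0]
ft_force: [2.1, -0.6, -4.0]
opening: 55.9
finger_force: 30.0
```

```bash
python3 ob.py
```

```text
{'time_s': 10.0, 'qpos': [-0.49, -0.14, 2.14, -0.0, 1.14, 1.01], 'tcp_pos': [434.32, -105.65, 112.63], 'ee_rot': [-0.0, 1.0, 0.03, -0.0], 'ft_force': [2.15, -0.57, -4.04], 'ft_torque': [-0.06, -0.11, 0.16], 'opening': 55.88, 'finger_force': 30.0}
```

It lifted 5 mm, more than the 2 mm play, with only 4 N. Continuing.

Call:
{"name": "carry_out", "arguments": {"motion": [[[0,0,2,0],[0,0,2,0],[0,0,3,0],[0,0,4,0],[0,0,4,0],[0,0,0,0],[0,0,0,0]]]}}

```text
time_s: 10.7
tcp_pos: [434.5, -105.8, 127.7]
ee_rot: [0.0, 0.999, 0.034, 0.0]
ft_force: [-0.1, 0.0, -1.1]
opening: 55.6
finger_force: 30.0
```

```bash
python3 ob.py
python3 - <<'E'
from h import *
m=camera_model("wrist");im=get_image("wrist");sc=get_image("scene")
cv2.imwrite("pics/w3.png",np.hstack([im[150:330,150:370],cv2.resize(sc[195:295,223:345],(220,180),interpolation=cv2.INTER_CUBIC)])[:,:,::-1])
for z in(136,151):print(z,capfit(im,m,z)[:2])
E
```

```text
{'time_s': 10.7, 'qpos': [-0.49, -0.16, 2.13, -0.0, 1.17, 1.01], 'tcp_pos': [434.46, -105.75, 127.74], 'ee_rot': [0.0, 1.0, 0.03, 0.0], 'ft_force': [-0.13, 0.02, -1.09], 'ft_torque': [-0.03, 0.19, -0.02], 'opening': 55.57, 'finger_force': 30.0}
136 (array([ 424.37815282, -106.32886909,   31.38416375]), np.float64(0.6837183484209994))
151 (array([ 432.34814047, -105.7972112 ,   28.64462755]), np.float64(0.6196797472218449))
```

View pics/w3.png

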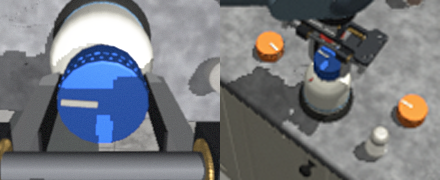

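The cap is in the fingers and has risen with them; its centre still fits at (432,-106) on the raised plane. The force is back to about the cap's weight, so it is free. Raising it to about 88 mm above its seat.

Call:
{"name": "carry_out", "arguments": {"motion": [[[0,0,6,0],[0,0,10,0],[0,0,12,0],[0,0,12,0],[0,0,10,0],[0,0,8,0],[0,0,6,0],[0,0,4,0],[0,0,0,0],[0,0,0,0]]]}}

```text
time_s: 11.8
tcp_pos: [434.1, -105.5, 195.1]
ee_rot: [-0.0, 0.999, 0.034, -0.0]
ft_force: [-0.6, 0.1, -0.7]
opening: 56.1
finger_force: 30.0
```

Call:
{"name": "carry_out", "arguments": {"motion": [[[0,0,0,0],[0,0,0,0],[0,0,0,0],[0,0,0,0],[0,0,0,0]]]}}

```text
time_s: 12.3
tcp_pos: [434.3, -105.6, 195.4]
ee_rot: [-0.0, 0.999, 0.034, -0.0]
ft_force: [-0.1, -0.1, -0.7]
opening: 55.7
finger_force: 30.0
```

```bash
python3 ob.py
python3 - <<'E'
from h import *
m=camera_model("wrist");im=get_image("wrist");sc=get_image("scene")
cv2.imwrite("pics/w4.png",np.hstack([im[130:330,130:370],cv2.resize(sc[175:295,223:367],(240,200),interpolation=cv2.INTER_CUBIC)])[:,:,::-1])
z=136+get_obs()["tcp_pos"][2]-107.5;print(z,capfit(im,m,z)[:2])
E
```

```text
{'time_s': 12.3, 'qpos': [-0.49, -0.25, 2.07, -0.0, 1.32, 1.01], 'tcp_pos': [434.32, -105.64, 195.4], 'ee_rot': [-0.0, 1.0, 0.03, -0.0], 'ft_force': [-0.13, -0.1, -0.74], 'ft_torque': [0.03, 0.13, 0.03], 'opening': 55.74, 'finger_force': 30.0}
223.92171859641093 (array([ 434.73093662, -105.34069019,   27.52308088]), np.float64(0.7515622623975666))
```

View pics/w4.png

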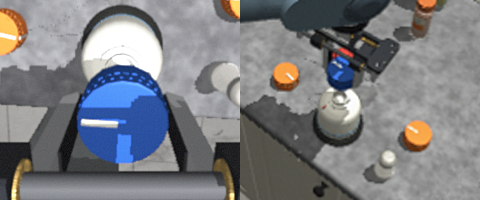

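The cap is held about 88 mm above its seat and centred over the open jar, whose neck is visible at crop (340,97). Its fitted radius of 27.5 mm on the expected plane shows it is level and has not slipped. The bystanders in these crops are where they were.

```bash
python3 -c "
from station import *
print(sign_off())"
```

```text
the job is handed in; nothing more can be done
None
```

The jar is open: the cap had a reversed thread and came loose clockwise, and I handed the job in with it held level and still about 88 mm above its seat, over the open mouth.

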